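# Close a two-part plaster mould on its cam-locked slide

### The arm

A 7-joint arm with a two-finger parallel gripper is mounted at the origin on a cart in front of the work surface, level with it; the furniture and walls round the work are solid. World frame = base frame: x ahead of the robot, y to its left, z up, the work surface at z = 0. Lengths are in m, angles in rad, forces in N, time in s.
With the tool pointing down it reaches from about 0.425 to 0.95 m from the base axis. Payload 4.7 kg.
Tool frame: the origin (TCP) lies midway between the tips of the shut fingers; the grasp point (between the pads) lies 19 mm behind it; z points along the fingers, y is the line along which they close (so a half turn about z gives the same grasp; the last joint's range is limited). The gripper opens to 87 mm and grips with 3 to 60 N. Pads are 19 mm wide; open, the fingers measure 117 mm over their backs; the gripper's body (75 mm by 190 mm) begins 51 mm behind the grasp point.
Start: joints at [1.287, 0.469, -0.049, 1.532, 0.024, 1.141, -0.082], TCP at [0.17, -0.653, 0.223] pointing down, gripper open.
Joint ranges: [-2.59, 2.59], [-0.33, 1.99], [-1.39, 1.29], [0.1, 2.45], [-1.04, 4.18], [0.21, 1.99], [-2.66, 2.66]. Speed limits (rad/s): [2.57, 2.57, 3.14, 3.14, 3.14, 3.14, 3.14].

### API

Orientations are given as [roll, pitch, yaw] about the fixed x, y, z axes, in that order (R = Rz(yaw) Ry(pitch) Rx(roll)).
In Python, from workcell import sensors, eyes, robot gives the robot as it stands. The module is installed in compiled form; this text tells all that it offers.
- The arm moves only by the tool send_rows, never from a script. Its argument "plan" is text: rows parted by semicolons, each of 6 numbers parted by spaces: the shift along the tool's x, y, z in units of 30 mm (1.0 is 30 mm), then the turn, a rotation vector about the tool's x, y, z in units of 0.15 rad (1.0 is 0.15 rad). A call has 1 to 20 rows; each row shifts and turns the commanded pose from where the row before left it, along the tool's axes as they then stand; what a row does not reach is not made up. A row lasts 1/8 s, in which the tool goes at most 62.5 mm and 10.7 degrees, less where a joint would pass 70% of its speed; a pose out of reach is approached as far as the arm can. A call with a number of a shift or a turn outside -1 to 1 is refused whole. A call with a gripper value outside its range is refused whole. "jaw" is the opening, from 0 (shut) to 1 (fully open), set as the call begins (left out, the last holds). The fingers move at their own pace and stop on an object; "grip_force" is the grip in N (left out, the last holds). Time passes only in rows, so rows that do not move let the fingers close. It gives the time, the measured TCP pose, the force, the opening and the grip force at its end, in the units of the state.
- sensors.observe(): the state, without advancing time (a new reading comes with each control period).
- eyes.capture(name): name is "scene" or "top"; returns a dict with "pixels" (420x560x3 uint8, blue, green, red), "range_z" (420x560 float32, m along the optical axis (not along the pixel's ray), 0 where there is no reading), "fx", "fy", "cx", "cy" (pixels), "cam_to_world" (4x4, takes a point from camera to world coordinates). Camera axes: x right, y down, z forward; pixel columns grow to the right and rows downward; lengths in m; the calibration is good to about 2 mm. A picture is of the moment at which its call begins.
- robot.sign_off(): hands the job in; it is judged then, once.
The state is a dict: "t": time; "joint_pos": joint angles; "joint_vel": joint speeds; "effort": joint torques, N m; "position": TCP position; "ee_rot": TCP orientation; "ft_force": force on the tool from outside, world axes, zero at the start; "wrist_torque": the same for the moment, N m; "width": opening from 0.0 (shut) to 1.0 (fully open); "grip_force": force on a finger pad.
Only numpy, scipy, OpenCV 4.12 (cv2) and the standard library are available. Lean on these libraries where they do the work, as an engineer would, in place of code of your own. Each camera call takes 0.05 s, during which the arm holds its last target. There are 200 camera calls.

### The job

Get the two-part plaster mould on the clamping jig ready for pouring: push the cam lever round until the cam's low point faces the slide, then push the slide fully forward so that the two mould halves meet against the fence, and finally push the lever all the way back round to lock the slide and squeeze the mould shut. Do it all by pushing the lever and the slide's push block with the fingertips: do not lift or tip the mould halves, do not pick up anything, and leave the other things on the table and jig where they lie.

Things in the scene. Friction and masses are not known exactly. Their poses are not given: they have to be found in the camera images.
- clamp_bed: Fixed wooden bed of the jig, 355 x 176 mm, top 18 mm above its origin. Origin: table height, on the slide's centre line, abreast of the cam pivot. x: the slide's forward direction (to the fence, away from the robot; may be yawed), y left, z up. Board x -165 to +190, y -82 to +94 mm. Fence face at x +165.5, its top z 78 mm; low rails (z 32 mm) guide the mould.
- cam_pivot (a point): Top of the upright pivot of the eccentric cam, at x 0, y +56, z 64 mm in the bed's frame; steel cam disc below it (40 mm diameter, 11 mm off centre, z 42 to 54 mm). The pivot is stiff: the cam stays where it is left; about 6 N at the handle turn it, up to 15 N over the last 0.4 rad of locking.
- cam (a joint): Cam and lever angle, rad, anticlockwise from above. 0 (stop): low point faces the slide, lever points along the bed's +x, roller free to pass. 1.57: lever points to +y (left, outboard), the side it always swings through. Above 2.5 the high side blocks the roller. 3.14: lever points back along -x. 3.49 (stop): locked; the last 0.4 rad squeeze the closed mould. Starts at 2.6 to 3.3.
- lever_handle (a point): Middle of the upright round black handle (16 mm diameter, z 61 to 108 mm above the table; this point z 84) at the lever's end, 52 mm from the pivot. The flat lever under it is 12 mm wide, z 55 to 61 mm. Below its swing nothing is higher than 57 mm; the slide's push block and the mould stand beyond the ends of the swing.
- slide (a joint): Forward travel of the slide, m, along the bed's +x; 0 = fully back, starts at 0.010 to 0.036. Friction about 2 N, plus the mould it pushes. Cam high: its brass roller (12 mm) is stopped by the cam at 0.045 to 0.055. Cam low: runs on until the halves meet against the fence, at about 0.098; then the sprung jaw yields (from 3 N, 3 N per mm). At full lock about 0.1025.
- push_face (a point): Middle of the rear face (towards the robot) of the upright wooden push block on the slide's rear end: 40 mm wide, 20 mm thick, z 36 to 88 mm above the table; this point z 66 mm. Push it along the bed's +x. It lies 90 mm behind the roller.
- mould_front: Loose plaster mould half nearer the robot, standing on the bed ahead of the slide's jaw: 32 mm thick (x) x 76 mm wide x 72 mm high, 0.3 kg. Origin at the centre of its underside (18 mm above the table). The jaw pushes it forward. When the halves touch, its origin is 32 mm from that of the rear half.
- mould_rear: Loose plaster mould half in front of the fence, the same size; origin at the centre of its underside. Axes of both halves as the bed's.
- wood_spatula: Brown wooden modelling spatula lying along the right margin of the bed (194 x 26 x 9 mm), to be left alone.
- tape_roll: Roll of masking tape, 96 mm, 24 mm high, lying on the table, to be left alone.
- wooden_rib: Flat wooden rib, 99 x 49 x 8 mm, on the table right of the jig, to be left alone.
- rubber_kidney: Red rubber kidney, 110 x 51 x 8 mm, on the table left in front of the jig, to be left alone.
- oxide_bottle: Small brown bottle, 38 mm diameter, 76 mm high, at the left behind the jig, to be left alone.
- round_cutter: Round metal cutter, 66 mm diameter, 35 mm high, far to the right, to be left alone.
Things that resemble listed ones, but are neither listed nor needed, are in the scene too. What is shaped like the mould_front but green or pink is not meant.

How it is judged:
On the way, in this order (a step that is already met when the one before it is completed fails the run):
1. the cam is turned to its low point while the slide is still back (value of joint cam below 0.4 rad and value of joint slide below 0.06 m), for 0.1 s.
2. with the cam still low, the slide is pushed fully forward: the mould halves meet against the fence (value of joint cam below 0.7 rad and value of joint slide above 0.0955 m and x of mould_front in the frame of mould_rear above -0.034 m), for 0.1 s.
At the end, for the whole second after the job is handed in: The cam lever is back at its lock (angle above 3.2 of 3.49 rad), the slide is fully forward (above 98.5 mm), the two mould halves stand upright, square to the bed and closed (gap under 2 mm), squeezed together with more than 5 N, and all is at rest (value of joint cam above 3.2 rad and value of joint slide above 0.0985 m and x of mould_front in the frame of mould_rear above -0.034 m and contact force between mould_front and mould_rear above 5 N and angle between the x axis of mould_front and the x axis of clamp_bed, either way round below 0.05 rad and linear speed of mould_front below 0.01 m/s and velocity of joint cam below 0.05 rad/s and angle between each of mould_front, mould_rear's own z axis and vertical below 0.06 rad); the robot touches nothing.
It fails at once if a mould half is lifted off the bed or tipped (height (world z) of any of mould_front, mould_rear above 0.026 m or angle between any of mould_front, mould_rear's own z axis and vertical above 0.2 rad).
It fails at once if a mould half is pushed by hand instead of by the slide (contact force between the fingers and mould_front above 3 N or contact force between the fingers and mould_rear above 3 N).
It fails at once if one of the other things is picked up or moved by more than 20 mm (distance of any of wood_spatula, tape_roll, wooden_rib, rubber_kidney, oxide_bottle, round_cutter from where it was at the start of the episode above 0.02 m).
It also fails if it takes over 72 s, if anything falls off the work surface, if the arm or the gripper's body presses on something with over 40 N, if the wrist force passes 120 N, or if a joint passes its speed limit or range.

## Working session

There is one attempt and no reset: what is moved stays moved. The work goes in short steps, Python scripts to look and compute and a tool call to move; the robot and the scene stay as the last step left them, time stands still between calls to the robot, and variables do not carry over. Pictures are saved under pics/ and viewed, at most 10 in all, crops included, and the job is handed in when it is done.

Besides the shell and the picture viewer there is one more tool, called after "Emit:" in YAML: its name, and indented under it one key for each argument. send_rows: Moves the arm, as the interface text tells. Its arguments: {"type":"object","properties":{"plan":{"type":"string"},"jaw":{"type":"number"},"grip_force":{"type":"number"}},"required":["plan"]}

```bash
mkdir -p pics; cat > h.py <<'E'
import numpy as np, cv2
from workcell import sensors, eyes, robot
def pts(c):
    z=c["range_z"]; v,u=np.mgrid[:z.shape[0],:z.shape[1]]
    P=np.stack([(u-c["cx"])/c["fx"]*z,(v-c["cy"])/c["fy"]*z,z,np.ones_like(z)],-1)
    W=(P@c["cam_to_world"].T)[...,:3]; W[z==0]=np.nan
    return W
def save(c,n): cv2.imwrite("pics/"+n,c["pixels"])
E
python3 - <<'E'
from h import *
for n in("top","scene"):
    c=eyes.capture(n); save(c,n+"0.png"); np.savez("/tmp/"+n,**c)
    print(c["cam_to_world"].round(3).tolist(),c["fx"])
s=sensors.observe();print(s)
E
```

```text
[[-0.017, -0.995, 0.1, 0.434], [-1.0, 0.018, 0.007, -0.062], [-0.009, -0.099, -0.995, 1.406], [0.0, 0.0, 0.0, 1.0]] 529.5850944694829
[[-0.44, 0.707, -0.554, 1.396], [0.898, 0.347, -0.27, 0.352], [0.001, -0.616, -0.788, 1.244], [0.0, 0.0, 0.0, 1.0]] 521.5705062338656
{'t': 0.1, 'joint_pos': array([ 1.28709795,  0.46934127, -0.04856494,  1.53355473,  0.0240954 ,
        1.14099978, -0.0823097 ]), 'joint_vel': array([-0.00027242, -0.00112444, -0.00074473, -0.00248912,  0.00154869,
       -0.0014684 , -0.00116672]), 'effort': array([ 5.74593869e-04, -5.09172106e+01, -8.11225595e-02, -2.36828560e+01,
       -6.14718860e-02,  3.44869005e-02,  3.35134962e-05]), 'position': array([ 0.16999746, -0.65269538,  0.22162579]), 'ee_rot': array([-3.13987613e+00,  6.86590213e-05,  2.54788630e-01]), 'ft_force': array([ 0.43704787, -0.81378871,  0.17899541]), 'wrist_torque': array([-0.02980424, -0.01229958, -0.01783523]), 'grip_force': 0.0, 'width': 0.9978468870032411}
```

View pics/top0.png

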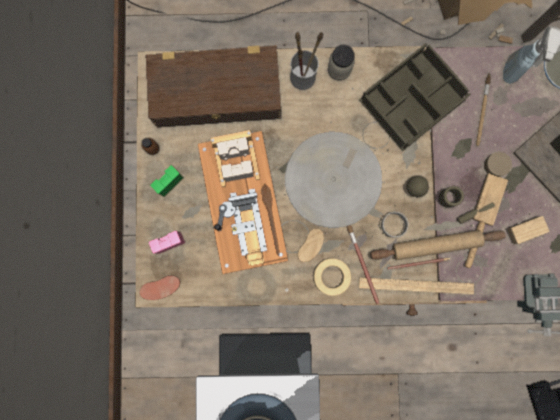

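View pics/scene0.png

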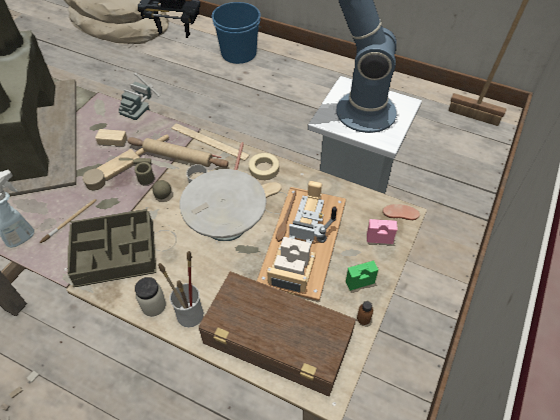

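The top view shows the orange bed at about (200–287, 130–272), lever handle near (220, 222), push block at about (255, 257) and mould halves at about (235, 150–170). The scene view agrees. Next I measure the bed frame.

```bash
cat >> h.py <<'E'
def bed(c):
    W=pts(c); hsv=cv2.cvtColor(c["pixels"],cv2.COLOR_BGR2HSV)
    m=((hsv[...,0]<18)&(hsv[...,1]>130)&(hsv[...,2]>110)).astype(np.uint8)
    m&=(abs(W[...,2]-.018)<.008)
    n,l,st,_=cv2.connectedComponentsWithStats(cv2.morphologyEx(m,cv2.MORPH_CLOSE,np.ones((5,5))))
    k=1+st[1:,4].argmax(); P=W[(l==k)&(m>0)]
    r=cv2.minAreaRect((P[:,:2]*1000).astype(np.float32))
    return r,W,np.nanmedian(P[:,2])
def frame(r):
    b=cv2.boxPoints(r)/1000; e=b[1]-b[0]; f=b[2]-b[1]
    a=e if np.hypot(*e)>np.hypot(*f) else f
    a=a/np.hypot(*a); a=a*np.sign(a[0]); y=np.array([-a[1],a[0]])
    o=np.array(r[0])/1000-.0125*a-.006*y
    return o,a,y
def tobed(W,o,a,y): d=W[...,:2]-o; return np.stack([d@a,d@y,W[...,2]],-1)
E
python3 - <<'E'
from h import *
for n in("top","scene"):
    c=dict(np.load("/tmp/"+n+".npz"))
    r,W,z=bed(c); o,a,y=frame(r); print(n,r,z,o,np.arctan2(a[1],a[0]))
    if n=="top": F=(o,a,y)
    B=tobed(W,*F); px=c["pixels"].astype(int)
    # handle: high points left of slide
    m=(B[...,2]>.095)&(B[...,2]<.112)&(B[...,1]>.02)&(B[...,1]<.13)&(abs(B[...,0])<.08)&(px.sum(-1)<200)
    print("handle",m.sum(),np.nanmedian(B[m],0),np.nanmedian(W[m],0))
    m=(B[...,2]>.08)&(B[...,2]<.095)&(abs(B[...,1])<.03)&(B[...,0]<-.05)&(B[...,0]>-.2)
    print("block",m.sum(),np.nanpercentile(B[m],[3,50,97],axis=0))
    m=(B[...,2]>.06)&(B[...,2]<.1)&(abs(B[...,1])<.06)&(B[...,0]>.03)&(B[...,0]<.16)
    print("mould",m.sum(),np.nanpercentile(B[m],[3,50,97],axis=0))
    m=(B[...,2]>.06)&(B[...,2]<.072)&(abs(B[...,1]-.056)<.03)&(abs(B[...,0])<.03)
    print("pivot",m.sum(),np.nanmedian(B[m],0))
E
```

```text
top ((602.2027587890625, 33.626861572265625), (347.2924499511719, 170.50997924804688), 10.46961784362793) 0.017094788244198078 [0.59100115 0.02545533] 0.18272935
handle 23 [-0.04847784  0.07365192  0.10619829] [0.52916021 0.08897886 0.10619829]
block 116 [[-0.14491747 -0.01810968  0.08029646]
 [-0.13633037 -0.00132149  0.08589783]
 [-0.12684733  0.01679633  0.09188898]]
mould 810 [[ 0.07205918 -0.03624875  0.06394727]
 [ 0.10316092 -0.00061659  0.08770239]
 [ 0.15809756  0.03505024  0.09354835]]
pivot 78 [-0.0016671   0.05724262  0.06294883]
scene ((616.51416015625, 24.337398529052734), (3.0626814365386963, 0.0), 90.87239074707031) 0.01959829785346101 [0.61032462 0.03674464] -1.5555768
handle 19 [-0.04123534  0.07673015  0.10270001] [0.5368448  0.09368725 0.10270001]
block 72 [[-0.14350316 -0.01599537  0.08025344]
 [-0.13176685  0.00140816  0.08535713]
 [-0.12325398  0.0172157   0.08974606]]
mould 670 [[ 0.07597887 -0.03390352  0.06367245]
 [ 0.10326461  0.00270364  0.08773786]
 [ 0.15792144  0.03875136  0.09333919]]
pivot 70 [0.00376675 0.05716168 0.06334642]
```

Emit:
send_rows:
  plan: "1 0 0 0 0 0.48;1 0 0 0 0 0;1 -1 0 0 0 0;1 -1 0 0 0 0;1 -1 0 0 0 0;1 -1 0 0 0 0;1 -1 0 0 0 0;1 -1 0 0 0 0;1 -1 0 0 0 0;1 -1 0 0 0 0;1 -1 0 0 0 0;1 -1 0 0 0 0;1 -1 0 0 0 0;1 -1 0 0 0 0;1 -1 0 0 0 0;1 -1 0 0 0 0;0 -1 0 0 0 0;0 -1 0 0 0 0;0 0 0 0 0 0;0 0 0 0 0 0"
  jaw: 0
  grip_force: 10

```text
t: 2.6
position: [0.5544, -0.0929, 0.2224]
ee_rot: [3.141, 0.0, 0.182]
ft_force: [0.6, -0.0, 0.0]
width: 0.004
grip_force: 0.0
```

```bash
cat >> h.py <<'E'
O=np.array([.591,.0255]); Y=.1827
A=np.array([np.cos(Y),np.sin(Y)]); V=np.array([-A[1],A[0]])
def tcp():
    s=sensors.observe(); d=s["position"][:2]-O
    f=s["ft_force"]
    print("t",round(s["t"],2),"bed mm",(np.array([d@A,d@V,s["position"][2]])*1000).round(1),"rot",s["ee_rot"].round(3),"Fbed",np.round([f[:2]@A,f[:2]@V,f[2]],1),"w",round(s["width"],2))
HX,HY,R=9.5,15,8
def fpos(th,sgn):
    "finger centre (bed, mm) touching handle at th, pushing towards sgn*theta"
    h=np.array([0,56])+52*np.array([np.cos(th),np.sin(th)]); p=sgn*np.array([-np.sin(th),np.cos(th)])
    for d in np.arange(40,10,-.1):
        q=np.maximum(abs(d*p)-[HX,HY],0)
        if np.hypot(*q)<R: break
    return h-d*p
E
python3 - <<'E'
from h import *
tcp()
print("open");q=None
for th in [2.9,2.77,2.6,2.4,2.2,2,1.8,1.6,1.4,1.2,1,.8,.6,.4,.2,.1,0]:
    f=fpos(th,-1); print(th,f.round(1), "" if q is None else ((f-q)*[1,-1]/30).round(2)); q=f
print("close");q=None
for th in [0,.2,.4,.6,.8,1,1.2,1.4,1.6,1.8,2,2.2,2.4,2.6,2.8,3,3.2,3.3,3.4,3.49]:
    f=fpos(th,1); print(th,f.round(1), "" if q is None else ((f-q)*[1,-1]/30).round(2)); q=f
c=eyes.capture("scene");cv2.imwrite("pics/s1.png",cv2.resize(c["pixels"][120:320,220:440],None,fx=2.7,fy=2.7))
E
```

```text
t 2.6 bed mm [ -57.5 -109.8  222.4] rot [3.141 0.    0.182] Fbed [ 0.6 -0.1  0. ] w 0.0
open
2.9 [-56.1  45.5] 
2.77 [-57.4  52. ] [-0.04 -0.21]
2.6 [-57.8  60.8] [-0.01 -0.29]
2.4 [-55.1  72.8] [ 0.09 -0.4 ]
2.2 [-48.1  85.3] [ 0.23 -0.42]
2 [-39.1  95.3] [ 0.3  -0.33]
1.8 [-29.2 102.6] [ 0.33 -0.24]
1.6 [-19.  107.5] [ 0.34 -0.16]
1.4 [ -8.6 110.3] [ 0.35 -0.09]
1.2 [  1.4 111.2] [ 0.33 -0.03]
1 [ 10.7 110.9] [0.31 0.01]
0.8 [ 18.9 110.1] [0.28 0.03]
0.6 [ 28.4 106.6] [0.32 0.12]
0.4 [38.2 99.2] [0.33 0.25]
0.2 [46.3 89.3] [0.27 0.33]
0.1 [49.4 84.2] [0.1  0.17]
0 [52. 79.] [0.09 0.17]
close
0 [52. 33.] 
0.2 [55.6 43.4] [ 0.12 -0.35]
0.4 [57.6 53.3] [ 0.07 -0.33]
0.6 [57.4 64.2] [-0.01 -0.36]
0.8 [53.5 76.5] [-0.13 -0.41]
1 [45.5 88.6] [-0.27 -0.4 ]
1.2 [36.3 97.7] [-0.31 -0.3 ]
1.4 [ 26.3 104.2] [-0.33 -0.22]
1.6 [ 16.  108.5] [-0.34 -0.14]
1.8 [  5.6 110.7] [-0.35 -0.07]
2 [ -4.2 111.3] [-0.33 -0.02]
2.2 [-13.1 110.8] [-0.3   0.02]
2.4 [-21.6 109.4] [-0.28  0.04]
2.6 [-31.3 104.8] [-0.32  0.15]
2.8 [-40.8  96.4] [-0.32  0.28]
3 [-48.2  86.3] [-0.25  0.34]
3.2 [-53.3  75.9] [-0.17  0.35]
3.3 [-55.   70.7] [-0.06  0.17]
3.4 [-56.3  65.6] [-0.04  0.17]
3.49 [-57.2  61.2] [-0.03  0.15]
```

Emit:
send_rows:
  plan: "0 -1 0 0 0 0;0 -1 0 0 0 0;0 -1 0 0 0 0;0 -1 0 0 0 0;0 -1 0 0 0 0;0 0 1 0 0 0;0 0 1 0 0 0;0 0 1 0 0 0;0 0 0.5 0 0 0;0 0 0.4 0 0 0;0 0 0 0 0 0;0 0 0 0 0 0"

```text
t: 4.15
position: [0.5279, 0.0557, 0.1064]
ee_rot: [3.141, -0.002, 0.183]
ft_force: [0.1, 0.6, -0.5]
width: 0.007
grip_force: 0.0
```

```bash
python3 - <<'E'
from h import *
tcp()
c=eyes.capture("scene");cv2.imwrite("pics/s2.png",cv2.resize(c["pixels"][160:310,240:400],None,fx=3.75,fy=3.75))
E
```

```text
t 4.15 bed mm [-56.5  41.2 106.4] rot [ 3.141e+00 -2.000e-03  1.830e-01] Fbed [ 0.2  0.6 -0.5] w 0.01
```

View pics/s2.png

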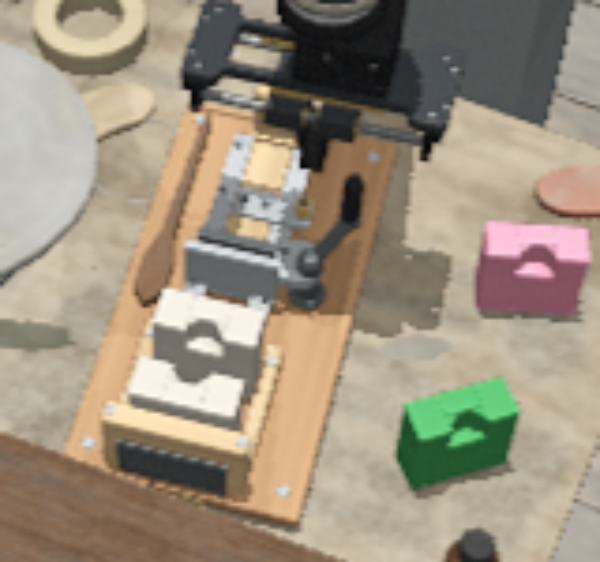

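The crop shows the shut fingers at (315, 140) on the slide side of the black handle at (352, 200), with both white mould halves at (205, 350). I need one more step down, then I start the sweep.

Emit:
send_rows:
  plan: "0 0 0.5 0 0 0;0 0 0.5 0 0 0;0 0 0 0 0 0;0 -0.36 0 0 0 0;0 -0.3 0 0 0 0;0.09 -0.4 0 0 0 0;0.23 -0.42 0 0 0 0;0 0 0 0 0 0"

```text
t: 5.2
position: [0.5281, 0.1017, 0.0757]
ee_rot: [3.141, 0.001, 0.184]
ft_force: [-1.2, -0.3, 0.9]
width: 0.011
grip_force: 0.6
```

```bash
cat >> h.py <<'E'
def handle():
    for n in("top","scene"):
        c=eyes.capture(n); W=pts(c); d=W[...,:2]-O
        x,y,z=d@A,d@V,W[...,2]
        m=(z>.09)&(z<.112)&(np.hypot(x,y-.056)<.068)&(np.hypot(x,y-.056)>.035)&(c["pixels"].astype(int).sum(-1)<200)
        if m.sum(): a=np.nanmedian(x[m]);b=np.nanmedian(y[m])-.056; print(n,m.sum(),"handle",round(a*1e3),round(b*1e3+56),"th",round(np.arctan2(b,a),2),"r",round(np.hypot(a,b)*1e3))
        m=(z>.08)&(z<.095)&(abs(y)<.018)&(x<-.03)&(x>-.2)
        print("  block back x",np.nanpercentile(x[m]*1e3,3).round(1) if m.sum() else None)
E
python3 - <<'E'
from h import *
tcp();handle()
E
```

```text
t 5.2 bed mm [-48.   86.4  75.7] rot [3.141e+00 1.000e-03 1.840e-01] Fbed [-1.2 -0.   0.9] w 0.01
  block back x -144.9
scene 58 handle -33 94 th 2.29 r 50
  block back x -133.9
```

Emit:
send_rows:
  plan: "0.3 -0.33 0 0 0 0;0.33 -0.24 0 0 0 0;0.34 -0.16 0 0 0 0;0.35 -0.09 0 0 0 0;0.33 -0.03 0 0 0 0;0.31 0.01 0 0 0 0;0.28 0.03 0 0 0 0;0.32 0.12 0 0 0 0;0 0 0 0 0 0"

```text
t: 6.42
position: [0.5966, 0.1331, 0.0736]
ee_rot: [3.14, 0.009, 0.181]
ft_force: [-4.7, 0.1, -0.6]
width: 0.002
grip_force: 1.8
```

```bash
python3 - <<'E'
from h import *
tcp();handle()
E
```

```text
t 6.42 bed mm [ 25.1 104.8  73.6] rot [3.14  0.009 0.181] Fbed [-4.6  1.  -0.6] w 0.0
  block back x -145.2
scene 62 handle 42 95 th 0.76 r 57
  block back x -142.5
```

Emit:
send_rows:
  plan: "0.35 0.22 0 0 0 0;0.28 0.33 0 0 0 0;0.1 0.18 0 0 0 0;0.06 0.17 0 0 0 0;0 0 0 0 0 0;0 0 0 0 0 0"

```text
t: 7.28
position: [0.6289, 0.1161, 0.076]
ee_rot: [-3.138, -0.002, 0.185]
ft_force: [-2.3, 5.3, -0.8]
width: 0.006
grip_force: 2.6
```

```bash
python3 - <<'E'
from h import *
tcp();handle()
E
```

```text
t 7.28 bed mm [53.8 82.2 76. ] rot [-3.138e+00 -2.000e-03  1.850e-01] Fbed [-1.3  5.6 -0.8] w 0.01
  block back x -145.1
scene 29 handle 61 71 th 0.24 r 63
  block back x -142.3
```

Emit:
send_rows:
  plan: "0 0.1 0 0 0 0;0 0 0 0 0 0"

```text
t: 7.62
position: [0.6302, 0.1134, 0.0762]
ee_rot: [-3.138, -0.004, 0.185]
ft_force: [0.3, 5.7, -1.8]
width: 0.009
grip_force: 2.6
```

Emit:
send_rows:
  plan: "0 -0.7 0 0 0 0;0 0 -1 0 0 0;0 0 -1 0 0 0;0 0 -0.5 0 0 0;-1 0.4 0 0 0 0;-1 0.4 0 0 0 0;-1 0.4 0 0 0 0;-1 0.4 0 0 0 0;-1 0.4 0 0 0 0;-1 0.4 0 0 0 0;-1 0.4 0 0 0 0;-0.7 0.5 0 0 0 0;0 0 0 0 0 0;0 0 0 0 0 0"

```text
t: 9.38
position: [0.417, -0.0079, 0.1508]
ee_rot: [-3.142, -0.001, 0.183]
ft_force: [0.3, -0.0, 0.1]
width: 0.007
grip_force: 0.0
```

```bash
python3 - <<'E'
from h import *
tcp();handle()
c=eyes.capture("scene");cv2.imwrite("pics/s3.png",cv2.resize(c["pixels"][160:310,240:400],None,fx=3.75,fy=3.75))
E
```

```text
t 9.38 bed mm [-177.1   -1.2  150.8] rot [-3.142e+00 -1.000e-03  1.830e-01] Fbed [ 0.3 -0.1  0.1] w 0.01
top 22 handle 49 60 th 0.09 r 50
  block back x -126.4
scene 29 handle 57 63 th 0.12 r 58
  block back x -143.7
```

View pics/s3.png

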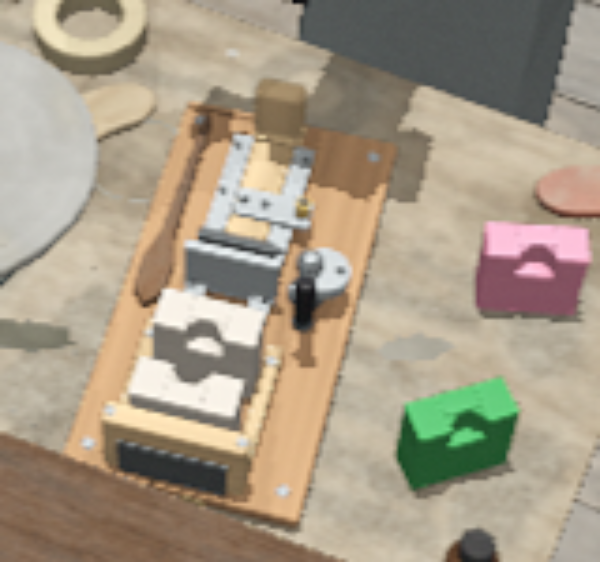

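The crop shows the lever now pointing forward along the bed, handle at (304, 300), and the push block standing free at (280, 105). The slide is still back, so I go on to push it.

Emit:
send_rows:
  plan: "0.3 0 0 0 0 0;0 0 0.9 0 0 0;0 0 0.9 0 0 0;0 0 0.9 0 0 0;0.2 0 0 0 0 0;0.3 0 0 0 0 0;0.3 0 0 0 0 0;0.3 0 0 0 0 0;0.3 0 0 0 0 0;0.3 0 0 0 0 0;0.3 0 0 0 0 0;0 0 0 0 0 0"

```text
t: 11.02
position: [0.4858, 0.0042, 0.0698]
ee_rot: [3.141, -0.003, 0.183]
ft_force: [-0.5, 0.4, -0.5]
width: 0.003
grip_force: 0.0
```

```bash
python3 - <<'E'
from h import *
tcp();handle()
E
```

```text
t 11.03 bed mm [-107.3   -1.8   69.8] rot [ 3.141e+00 -3.000e-03  1.830e-01] Fbed [-0.4  0.4 -0.5] w 0.0
top 24 handle 50 60 th 0.08 r 50
  block back x None
scene 29 handle 58 63 th 0.12 r 59
  block back x -102.0
```

Emit:
send_rows:
  plan: "0.2 0 0 0 0 0;0.2 0 0 0 0 0;0.2 0 0 0 0 0;0 0 0 0 0 0"

```text
t: 11.62
position: [0.5026, 0.0074, 0.0695]
ee_rot: [-3.142, -0.002, 0.183]
ft_force: [0.0, -0.5, -1.1]
width: 0.006
grip_force: 0.4
```

Emit:
send_rows:
  plan: "0.15 0 0 0 0 0;0.15 0 0 0 0 0;0 0 0 0 0 0"

```text
t: 12.0
position: [0.5112, 0.009, 0.0695]
ee_rot: [3.142, -0.001, 0.183]
ft_force: [-1.6, -2.0, -0.6]
width: 0.005
grip_force: 0.7
```

```bash
python3 - <<'E'
from h import *
tcp();handle()
c=eyes.capture("scene");cv2.imwrite("pics/s4.png",cv2.resize(c["pixels"][160:310,240:400],None,fx=3.75,fy=3.75))
E
```

```text
t 12.0 bed mm [-81.5  -1.7  69.5] rot [ 3.142e+00 -1.000e-03  1.830e-01] Fbed [-1.9 -1.6 -0.6] w 0.0
top 21 handle 49 62 th 0.12 r 49
  block back x None
scene 28 handle 59 63 th 0.11 r 59
  block back x -74.5
```

View pics/s4.png

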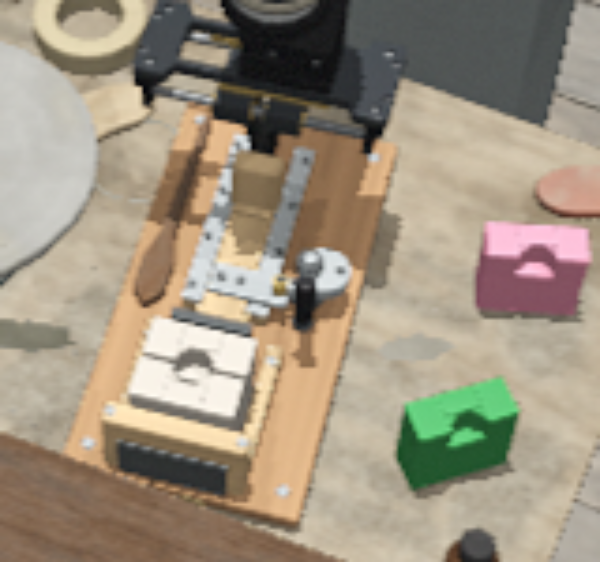

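The crop shows the halves nearly touching at (190, 370) and the roller at (280, 286), past the cam. I push on in small steps and watch the force.

Emit:
send_rows:
  plan: "0.1 0 0 0 0 0;0 0 0 0 0 0;0 0 0 0 0 0"

```text
t: 12.52
position: [0.5136, 0.0096, 0.0696]
ee_rot: [-3.142, -0.0, 0.183]
ft_force: [-2.0, 0.1, 1.1]
width: 0.009
grip_force: 1.2
```

Emit:
send_rows:
  plan: "0.1 0 0 0 0 0;0 0 0 0 0 0;0 0 0 0 0 0"

```text
t: 12.9
position: [0.5162, 0.0101, 0.0695]
ee_rot: [-3.142, 0.0, 0.183]
ft_force: [-4.6, -0.6, 2.0]
width: 0.009
grip_force: 2.2
```

Emit:
send_rows:
  plan: "0.1 0 0 0 0 0;0 0 0 0 0 0;0 0 0 0 0 0"

```text
t: 13.28
position: [0.5179, 0.0103, 0.0694]
ee_rot: [3.141, 0.003, 0.183]
ft_force: [-6.6, -0.4, 4.3]
width: 0.001
grip_force: 3.4
```

Emit:
send_rows:
  plan: "0.1 0 0 0 0 0;0 0 0 0 0 0;0 0 0 0 0 0"

```text
t: 13.65
position: [0.519, 0.0105, 0.069]
ee_rot: [3.141, 0.007, 0.183]
ft_force: [-10.2, -2.4, 6.8]
width: 0.006
grip_force: 5.2
```

Emit:
send_rows:
  plan: "0.1 0 0 0 0 0;0 0 0 0 0 0;0 0 0 0 0 0"

```text
t: 14.02
position: [0.5201, 0.0107, 0.0687]
ee_rot: [3.141, 0.011, 0.182]
ft_force: [-13.6, -2.6, 9.0]
width: 0.004
grip_force: 6.9
```

```bash
python3 - <<'E'
from h import *
tcp();handle()
for n in("top","scene"):
    c=eyes.capture(n); W=pts(c); d=W[...,:2]-O
    x,y,z=d@A*1e3,d@V*1e3,W[...,2]
    m=(z>.083)&(z<.096)&(abs(y)<36)&(x>50)&(x<200)&(c["pixels"].min(-1)>150)
    print(n,m.sum(),np.nanpercentile(x[m],[2,98]))
E
```

```text
t 14.03 bed mm [-72.4  -1.7  68.7] rot [3.141 0.011 0.182] Fbed [-13.8  -0.    9. ] w 0.0
top 21 handle 50 60 th 0.09 r 50
  block back x None
scene 29 handle 60 63 th 0.11 r 60
  block back x -63.9
top 612 [103.73296875 165.83556895]
scene 501 [105.63366621 167.63849912]
```

Emit:
send_rows:
  plan: "-0.3 0 0 0 0 0;-0.4 0 0 0 0 0;0 0 -1 0 0 0;0 0 -1 0 0 0;0 0 -1 0 0 0;1 0 0 0 0 0;1 0 0 0 0 0;1 -0.5 0 0 0 0;1 -0.5 0 0 0 0;0.6 0 0 0 0 0;0 0 0 0 0 0;0 0 0 0 0 0"

```text
t: 15.72
position: [0.6344, 0.062, 0.1595]
ee_rot: [3.141, -0.0, 0.182]
ft_force: [0.1, 0.1, -1.1]
width: 0.007
grip_force: 0.0
```

```bash
python3 - <<'E'
from h import *
tcp();handle()
c=eyes.capture("scene");cv2.imwrite("pics/s5.png",cv2.resize(c["pixels"][160:310,240:400],None,fx=3.75,fy=3.75))
E
```

```text
t 15.72 bed mm [ 49.3  28.  159.5] rot [ 3.141 -0.     0.182] Fbed [ 0.1  0.1 -1.1] w 0.01
  block back x -48.5
scene 31 handle 59 63 th 0.12 r 60
  block back x -58.1
```

View pics/s5.png

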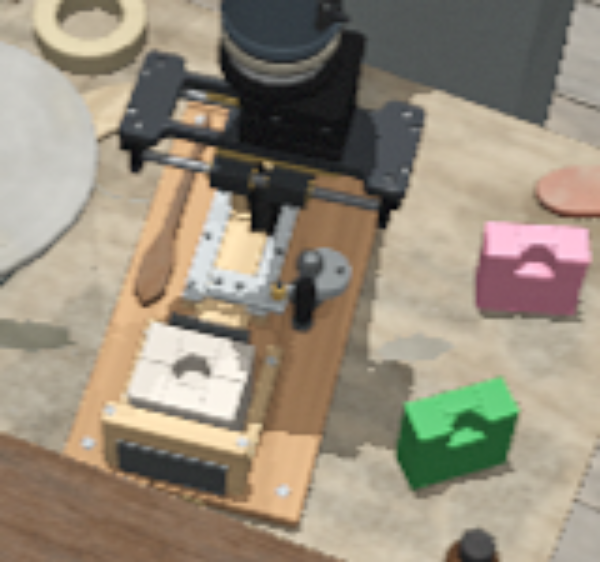

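The crop shows the halves closed at (190, 370), the lever unmoved with its handle at (304, 300), and the fingers raised at (265, 210) over the slide. Next I go down inboard of the handle and sweep it back.

Emit:
send_rows:
  plan: "0 0 0.7 0 0 0;0 0 0.7 0 0 0;0 0 0.7 0 0 0;0 0 0.65 0 0 0;0 0 0 0 0 0;0.2 -0.25 0 0 0 0;0 -0.27 0 0 0 0;0.07 -0.33 0 0 0 0;-0.01 -0.36 0 0 0 0;-0.13 -0.41 0 0 0 0;-0.27 -0.4 0 0 0 0;0 0 0 0 0 0"

```text
t: 17.38
position: [0.6176, 0.1138, 0.0771]
ee_rot: [3.131, 0.008, 0.18]
ft_force: [-4.8, -12.5, 5.7]
width: 0.004
grip_force: 6.4
```

```bash
python3 - <<'E'
from h import *
tcp();handle()
E
```

```text
t 17.38 bed mm [42.2 82.  77.1] rot [3.131 0.008 0.18 ] Fbed [ -7.  -11.4   5.7] w 0.0
  block back x -65.1
scene 38 handle 53 84 th 0.48 r 60
  block back x None
```

```bash
python3 - <<'E'
from h import *
a=eyes.capture("scene")["pixels"][180:280,270:370]
b=eyes.capture("top")["pixels"][160:260,190:290]
cv2.imwrite("pics/s6.png",np.hstack([cv2.resize(i,(400,400),interpolation=cv2.INTER_CUBIC) for i in(a,b)]))
tcp()
E
```

```text
t 17.57 bed mm [42.3 82.  77.1] rot [3.131 0.008 0.18 ] Fbed [ -7.3 -12.1   6. ] w 0.01
```

View pics/s6.png

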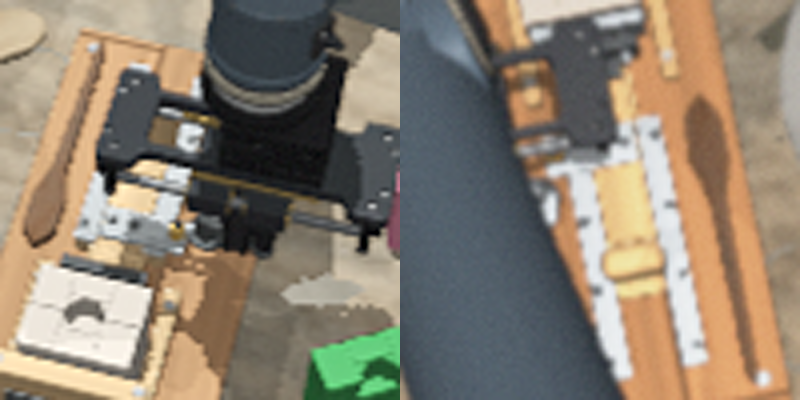

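The two views show two dark tips side by side at about (237, 235) and (262, 240), which are the finger and the handle. The top view is hidden by the arm. I measure the two apart.

```bash
python3 - <<'E'
from h import *
c=eyes.capture("scene");W=pts(c);d=W[...,:2]-O
x,y,z=d@A*1e3,d@V*1e3,W[...,2]*1e3
for r in range(224,246):
    print(r,[(u,int(x[r,u]),int(y[r,u]),int(z[r,u]),int(c["pixels"][r,u].sum())) for u in range(318,345) if 50<z[r,u]<125 and c["pixels"][r,u].sum()<330 and np.hypot(x[r,u],y[r,u]-56)<90])
E
```

```text
224 []
225 []
226 []
227 [(330, 35, 80, 124, 115), (331, 34, 82, 123, 126)]
228 []
229 []
230 []
231 []
232 [(328, 52, 78, 123, 100), (329, 50, 81, 122, 119), (330, 51, 83, 124, 152)]
233 [(328, 51, 78, 118, 76), (329, 52, 81, 120, 77), (330, 50, 84, 119, 120)]
234 [(321, 12, 55, 51, 286), (323, 11, 60, 51, 311), (324, 10, 63, 51, 272), (327, 54, 76, 116, 83), (328, 51, 79, 113, 80), (329, 53, 82, 116, 80), (330, 51, 84, 115, 86)]
235 [(322, 14, 58, 50, 305), (326, 55, 74, 112, 49), (327, 56, 77, 115, 63), (328, 53, 79, 111, 85), (329, 49, 81, 106, 87), (330, 53, 85, 114, 89)]
236 [(326, 53, 74, 105, 55), (327, 56, 77, 110, 67), (328, 50, 79, 103, 82), (329, 53, 82, 108, 83), (330, 50, 85, 104, 83), (331, 51, 87, 107, 75), (332, 53, 90, 112, 70)]
237 [(326, 53, 75, 100, 47), (327, 54, 77, 103, 56), (328, 51, 80, 99, 85), (329, 49, 82, 97, 86), (330, 53, 85, 104, 86), (331, 53, 88, 105, 74), (332, 54, 91, 108, 48), (333, 51, 93, 105, 45), (334, 33, 94, 81, 76), (335, 39, 97, 89, 82), (336, 38, 100, 89, 77), (337, 39, 102, 92, 93)]
238 [(326, 53, 75, 96, 63), (327, 53, 78, 96, 75), (32
[... 1085 characters left out ...]
), (333, 33, 93, 60, 138), (334, 37, 96, 68, 68), (335, 36, 98, 66, 71), (336, 39, 101, 72, 70), (337, 35, 104, 68, 70), (338, 36, 106, 69, 252)]
242 [(326, 53, 76, 77, 105), (327, 51, 79, 75, 130), (328, 51, 81, 76, 135), (329, 50, 84, 76, 108), (330, 52, 87, 79, 55), (331, 53, 90, 82, 82), (332, 51, 92, 80, 161), (333, 34, 93, 57, 165), (334, 37, 96, 63, 125), (335, 39, 99, 66, 67), (336, 38, 102, 66, 56), (337, 33, 104, 60, 113), (338, 31, 106, 57, 257)]
243 [(331, 55, 90, 81, 193), (334, 37, 96, 58, 155), (335, 40, 99, 63, 184), (336, 37, 102, 60, 172), (337, 39, 105, 64, 170), (338, 34, 107, 58, 305)]
244 [(335, 38, 100, 56, 182), (336, 40, 103, 60, 214), (337, 34, 105, 51, 274)]
245 []
```

```bash
python3 - <<'E'
import h; from h import *
h.HX=h.HY=10
for th in [.9,1,1.2,1.4,1.6,1.8,2,2.2,2.4,2.6,2.8,3,3.1,3.2,3.3,3.4,3.49]:
    p=np.array([-np.sin(th),np.cos(th)]); L=4 if th<2.9 else 8
    f=fpos(th,1)+L*p; print(th,f.round(1), "" if th==.9 else ((f-q)*[1,-1]/30).round(2)); q=f
E
```

```text
0.9 [46.3 85.7] 
1 [42.6 90.5] [-0.12 -0.16]
1.2 [33.1 98.9] [-0.32 -0.28]
1.4 [ 22.8 104.8] [-0.34 -0.2 ]
1.6 [ 12.5 108.4] [-0.35 -0.12]
1.8 [  2.2 109.9] [-0.34 -0.05]
2 [ -7.4 109.8] [-0.32  0.  ]
2.2 [-16.4 108.4] [-0.3   0.05]
2.4 [-26.1 104.5] [-0.32  0.13]
2.6 [-35.8  97.3] [-0.32  0.24]
2.8 [-43.9  87.6] [-0.27  0.32]
3 [-50.1  73.3] [-0.2   0.48]
3.1 [-51.5  68.2] [-0.05  0.17]
3.2 [-52.5  62.9] [-0.03  0.17]
3.3 [-53.   57.9] [-0.02  0.17]
3.4 [-53.  53.] [-0.    0.16]
3.49 [-52.7  48.7] [0.01 0.14]
```

Emit:
send_rows:
  plan: "0.3 0.1 0 0 0 0;0 0 0 0 0 0"

```text
t: 17.88
position: [0.63, 0.1212, 0.0777]
ee_rot: [-3.141, -0.002, 0.183]
ft_force: [0.0, -0.3, -0.1]
width: 0.006
grip_force: 0.0
```

```bash
python3 -c "
from h import *
tcp()"
```

```text
t 17.88 bed mm [55.7 87.  77.7] rot [-3.141e+00 -2.000e-03  1.830e-01] Fbed [-0.1 -0.3 -0.1] w 0.01
```

Emit:
send_rows:
  plan: "-0.2 -0.12 0 0 0 0;-0.2 -0.08 0 0 0 0;-0.35 -0.22 0 0 0 0;-0.34 -0.2 0 0 0 0;-0.35 -0.12 0 0 0 0;-0.34 -0.05 0 0 0 0;0 0 0 0 0 0"

```text
t: 18.75
position: [0.5747, 0.1312, 0.078]
ee_rot: [3.138, -0.006, 0.182]
ft_force: [5.7, -5.5, -0.1]
width: 0.008
grip_force: 3.3
```

```bash
cat >> h.py <<'E'
def ends():
    c=eyes.capture("scene");W=pts(c);d=W[...,:2]-O
    x,y,z=d@A*1e3,d@V*1e3,W[...,2]*1e3
    # narrow-height dark/grey lever and handle points, grouped by connected component
    m=((z>63)&(z<106)&(c["pixels"].astype(int).sum(-1)<200)&(np.hypot(x,y-56)<85)&(y>15)).astype(np.uint8)
    n,l,st,_=cv2.connectedComponentsWithStats(m)
    for k in range(1,n):
        if st[k,4]>5: q=l==k; print("blob",st[k,4],np.percentile(x[q],[10,50,90]).round(),np.percentile(y[q],[5,50,95]).round(),np.percentile(z[q],[5,95]).round())
E
python3 -c "
from h import *
tcp();ends()"
```

```text
t 18.75 bed mm [  3.1 106.9  78. ] rot [ 3.138 -0.006  0.182] Fbed [ 4.6 -6.4 -0.1] w 0.01
blob 45 [10. 13. 16.] [100. 108. 116.] [ 76. 105.]
```

Emit:
send_rows:
  plan: "-0.32 0.03 0 0 0 0;-0.3 0.05 0 0 0 0;-0.32 0.13 0 0 0 0;-0.32 0.22 0 0 0 0;0 0 0 0 0 0"

```text
t: 19.42
position: [0.5372, 0.1156, 0.0779]
ee_rot: [-3.14, -0.002, 0.184]
ft_force: [0.8, 2.2, 1.8]
width: 0.006
grip_force: 1.3
```

```bash
python3 -c "
from h import *
tcp();ends()"
```

```text
t 19.43 bed mm [-36.5  98.4  77.9] rot [-3.14e+00 -2.00e-03  1.84e-01] Fbed [1.2 2.1 1.8] w 0.01
blob 79 [-38. -34. -25.] [ 77.  88. 106.] [ 69. 103.]
```

Emit:
send_rows:
  plan: "-0.27 0.32 0 0 0 0;-0.2 0.4 0 0 0 0;-0.05 0.17 0 0 0 0;-0.03 0.17 0 0 0 0;0 0 0 0 0 0"

```text
t: 20.1
position: [0.5282, 0.0838, 0.0777]
ee_rot: [-3.137, -0.005, 0.186]
ft_force: [1.8, 7.7, 0.8]
width: 0.005
grip_force: 3.3
```

```bash
python3 -c "
from h import *
tcp();ends()"
```

```text
t 20.1 bed mm [-51.2  68.8  77.7] rot [-3.137 -0.005  0.186] Fbed [3.2 7.2 0.8] w 0.0
blob 92 [-46. -43. -40.] [47. 60. 77.] [ 70. 105.]
```

Emit:
send_rows:
  plan: "-0.02 0.17 0 0 0 0;0 0.16 0 0 0 0;0 0.15 0 0 0 0;0 0 0 0 0 0"

```text
t: 20.65
position: [0.5307, 0.0718, 0.0778]
ee_rot: [-3.135, -0.006, 0.188]
ft_force: [4.1, 11.7, -0.6]
width: 0.004
grip_force: 4.9
```

Emit:
send_rows:
  plan: "0 0.12 0 0 0 0;0 0 0 0 0 0;0 0 0 0 0 0"

```text
t: 21.02
position: [0.5313, 0.0701, 0.0778]
ee_rot: [-3.133, -0.007, 0.189]
ft_force: [4.4, 15.0, -1.4]
width: 0.005
grip_force: 6.7
```

```bash
python3 -c "
from h import *
tcp();ends()"
```

```text
t 21.02 bed mm [-50.6  54.7  77.8] rot [-3.133 -0.007  0.189] Fbed [ 7.1 13.9 -1.4] w 0.0
blob 97 [-44. -41. -37.] [35. 45. 63.] [ 65. 104.]
```

Emit:
send_rows:
  plan: "0 0.15 0 0 0 0;0 0 0 0 0 0;0 0 0 0 0 0"

```text
t: 21.45
position: [0.5314, 0.0699, 0.0779]
ee_rot: [-3.128, -0.008, 0.192]
ft_force: [2.2, 21.9, -2.2]
width: 0.007
grip_force: 10.5
```

Emit:
send_rows:
  plan: "0 -0.3 0 0 0 0;0 -0.7 0 0 0 0;0 -0.6 0 0 0 0;0 -0.5 -1 0 0 0;0 0 -1 0 0 0;0 0 -1 0 0 0;-1 1 -1 0 0 0;-1 1 0 0 0 0;-1 1 0 0 0 0;-1 1 0 0 0 0;0 1 0 0 0 0;0 1 0 0 0 0;0 1 0 0 0 0;0 0 0 0 0 0;0 0 0 0 0 0"

```text
t: 23.32
position: [0.4387, -0.108, 0.1967]
ee_rot: [-3.141, 0.001, 0.184]
ft_force: [-0.4, 1.2, -0.3]
width: 0.005
grip_force: 0.0
```

```bash
python3 - <<'E'
from h import *
tcp();handle()
for n in("top","scene"):
    c=eyes.capture(n); W=pts(c); d=W[...,:2]-O
    x,y,z=d@A*1e3,d@V*1e3,W[...,2]
    m=(z>.083)&(z<.096)&(abs(y)<36)&(x>50)&(x<200)&(c["pixels"].min(-1)>150)
    print(n,m.sum(),np.nanpercentile(x[m],[2,98]))
a=c["pixels"][160:310,240:400]
cv2.imwrite("pics/s7.png",cv2.resize(a,None,fx=3.75,fy=3.75))
E
```

```text
t 23.32 bed mm [-174.  -103.6  196.7] rot [-3.141e+00  1.000e-03  1.840e-01] Fbed [-0.1  1.3 -0.3] w 0.0
top 20 handle -50 36 th -2.77 r 54
  block back x -60.6
scene 22 handle -40 39 th -2.75 r 44
  block back x -58.6
top 608 [103.87308906 165.59851154]
scene 504 [105.50607577 167.55600049]
```

View pics/s7.png

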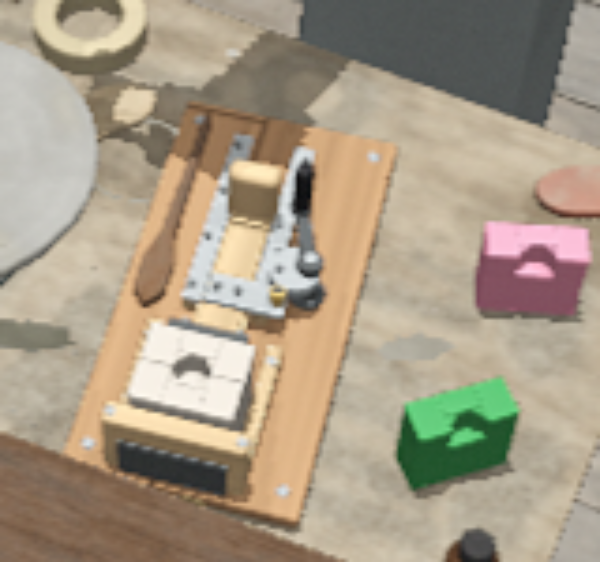

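The picture shows the lever back at its lock, handle at (302, 185), about 3.5 rad. The cam sits behind the roller at (280, 295), the halves are closed at (190, 370), and the arm is clear.

```bash
python3 -c "
from h import *
print(robot.sign_off())"
```

```text
the job is handed in; nothing more can be done
None
```

I handed the job in at about 23 s of the 72 s allowed: the lever is back at its lock (about 3.5 rad by camera), the mould halves are closed against the fence, and the arm is clear; no verdict came back, and I did not measure the squeeze force directly.

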